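Start the mug-finishing wheel from its switches

ROBOT

A 6-joint arm with a two-finger parallel gripper is mounted at the origin on the work surface. World frame = base frame: x ahead of the robot, y to its left, z up, the work surface at z = 0. Lengths are in mm, angles in rad, forces in N, time in s.
With the tool pointing down it reaches from about 350 to 975 mm from the base axis. Payload 7.1 kg.
Tool frame: the origin (TCP) lies between the finger pads; the fingertips stand 19 mm ahead of it and the grasp point (between the pads) is the TCP (ctrl.tcp_to_tips is the distance from the TCP to the fingertips, in mm); z points along the fingers, y is the line along which they close (so a half turn about z gives the same grasp; the last joint's range is limited). The gripper opens to 88 mm and grips with 3 to 60 N. Pads are 20 mm wide; open, the fingers measure 115 mm over their backs; the gripper's body (75 mm by 178 mm) begins 61 mm behind the grasp point.
Start: joints at [-1.246, 0.423, 1.63, -0, 1.089, -0.019], TCP at [210.684, -588.402, 241.675] pointing down, gripper open.
Joint ranges: [-3, 3], [-0.9, 2.11], [0.09, 2.58], [-1.31, 4.45], [0.11, 2.69], [-2.54, 2.54]. Speed limits (rad/s): [2.39, 2.39, 3.01, 3.14, 3.14, 3.14].

INTERFACE

Orientations are given as a rotation vector (axis times angle).
In Python, from workcell import status, optics, ctrl gives the robot as it stands. The module is installed in compiled form; this text tells all that it offers.
- The arm moves only by the shell command python3 -m inch 'ROWS'. ROWS is JSON, a list that holds one entry, the list of rows, each a list of 7 numbers: the shift along the tool's x, y, z in mm, then the turn, a rotation vector about the tool's x, y, z in rad, then the opening in per cent of the stroke, from 0 (shut) to 100 (fully open). A call has 1 to 20 rows; each row is the pose to reach, as a shift and turn from the pose commanded when the call began, along the tool's axes at that moment; what a row does not reach only later rows make up. A row lasts 1/10 s, in which the tool goes at most 50 mm and 8.59 degrees, less where a joint would pass 70% of its speed; a pose out of reach is approached as far as the arm can. A call with a gripper value outside its range is refused whole. The fingers move at their own pace and stop on an object; the grip force is fixed at half the most. Time passes only in rows, so rows that repeat a pose let the fingers close. It gives the time, the measured TCP pose, the force, the opening and the grip force at its end, in the units of the state.
- status.get_obs(): the state, without advancing time (a new reading comes with each control period).
- optics.get_image(name): name is "scene" or "top" or "wrist"; returns a dict with "frame" (384x512x3 uint8, red, green, blue), "fx", "fy", "cx", "cy" (pixels), "k1" (the pictures are not rectified: a ray, as slopes to the right and down, at radius r is drawn at 1 + k1 r^2 times it, then the intrinsics apply), "rvec" (rotation vector, rad) and "tvec" (3), from world to camera coordinates, as OpenCV has them; the wrist camera has in their place "hand_eye" (4x4, takes a point from camera to tool coordinates, whose origin is the TCP and whose axes are the flange's). Camera axes: x right, y down, z forward; pixel columns grow to the right and rows downward; lengths in mm; the calibration is good to about 2 mm. A picture is of the moment at which its call begins: read the wrist's pose just before it. There is no depth.
- ctrl.close_job(): hands the job in; it is judged then, once.
The state is a dict: "t": time; "qpos": joint angles; "qvel": joint speeds; "joint_torque": joint torques, N m; "ee_pos": TCP position; "orientation": TCP orientation; "ft_force": force on the tool from outside, world axes, zero at the start; "moment": the same for the moment, N m; "width": finger opening in mm; "grasp_force": force on a finger pad.
Only numpy, scipy, OpenCV 4.12 (cv2) and the standard library are available. Lean on these libraries where they do the work, as an engineer would, in place of code of your own. Each camera call takes 0.05 s, during which the arm holds its last target. There are 200 camera calls.

TASK

Start up the finishing wheel using only the closed fingertips: first press the white-barred end of the black mains rocker on the grey block right down, then push the blue pump button fully in, and only then push the green wheel button fully in. Do not press the red or yellow button, and do not pick up, push or knock anything else on the bench: the mugs, mould, bottle and tools stay where they are.

Things in the scene. Friction and masses are not known exactly. Their poses are not given: they have to be found in the camera images.
- button_box: fixed cream box with a dark steel lid, 180 x 180 x 70 mm high; origin at the centre of its underside. On its top stand four push buttons, blue, green, red and yellow, at the corners of a 75 mm square; which colour sits at which corner differs every time
- blue_base: fixed aluminium ring under the blue button, 44 mm across and 8 mm high; origin at the centre of its underside, on top of the button box (70 mm above the bench)
- blue_top (a point): centre of the top face of the blue push button (water pump): round cap in an aluminium ring, cap 28 mm across, its top 94 mm above the bench when up and 86 mm when fully in; moves with the cap
- blue (a joint): depth of the blue button in m: 0 up (it may start up to 0.001), 0.008 fully in. Slides straight down against about 2.5 N of friction, has no spring and stays at the depth where it is left
- green_base: fixed aluminium ring under the green button, 44 mm across and 8 mm high; origin at the centre of its underside, on top of the button box (70 mm above the bench)
- green_top (a point): centre of the top face of the green push button (wheel motor): round cap in an aluminium ring, cap 28 mm across, its top 94 mm above the bench when up and 86 mm when fully in; moves with the cap
- green (a joint): depth of the green button in m: 0 up (it may start up to 0.001), 0.008 fully in. Slides straight down against about 2.5 N of friction, has no spring and stays at the depth where it is left
- red_top (a point): centre of the top face of the red push button (stop): round cap in an aluminium ring, cap 28 mm across, its top 94 mm above the bench when up and 86 mm when fully in; moves with the cap
- red (a joint): depth of the red button in m: 0 up (it may start up to 0.001), 0.008 fully in. Slides straight down against about 2.5 N of friction, has no spring and stays at the depth where it is left
- yellow_top (a point): centre of the top face of the yellow push button (drying fan): round cap in an aluminium ring, cap 28 mm across, its top 94 mm above the bench when up and 86 mm when fully in; moves with the cap
- yellow (a joint): depth of the yellow button in m: 0 up (it may start up to 0.001), 0.008 fully in. Slides straight down against about 2.5 N of friction, has no spring and stays at the depth where it is left
- power_block: fixed grey mains block, 120 (its x) x 90 x 60 mm high, turned any way on the bench; origin at the centre of its underside. On it a black paddle rocker, 70 mm long (along the block's x) and 40 mm wide, 10 mm thick, pivots about the block's y axis 76 mm above the bench. A white bar 8 x 30 mm crosses its ON end (towards the block's +x); the other end is plain
- rocker_on (a point): point on the top face of the rocker, at the middle of the white bar, 26 mm from the pivot; about 85.5 mm above the bench when off and 76 mm when fully on; moves with the rocker
- rocker (a joint): tilt of the rocker in rad: 0 off, white-bar end raised (it may start up to 0.05); 0.36 fully on, white-bar end down. Pushing the white bar down takes about 2 to 3 N; no spring, it stays where it is left
- wheel: fixed finishing wheel, a round white plaster turntable 260 mm across, top 123 mm above the bench, on a dark foot; origin at the centre of its underside
- mug_wheel: unglazed off-white mug, 84 mm across, 95 mm high, handle to its own +y, loose; origin at the centre of its underside; stands on the finishing wheel
- mug_mid: unglazed off-white mug, 84 mm across, 95 mm high, handle to its own +y, loose; origin at the centre of its underside; on the bench
- mug_right: unglazed off-white mug, 84 mm across, 95 mm high, handle to its own +y, loose; origin at the centre of its underside; on the bench
- mug_left: unglazed off-white mug, 84 mm across, 95 mm high, handle to its own +y, loose; origin at the centre of its underside; on the bench
- mould: round white plaster mould, 80 mm across, 50 mm high, loose; origin at the centre of its underside
- bottle: clear water bottle, 60 mm across, 190 mm high, loose; origin at the centre of its underside
- brush: brush lying on the bench, 200 mm long and 20 mm high, origin under its middle, handle to its own -x, loose
- spatula: spatula lying on the bench, 280 mm long and 20 mm high, origin under its middle, handle to its own -x, loose
Mind the look-alikes: they are no part of the job. What is shaped like the power_block but purple is not meant.

How it is judged:
By the outcome, as a careful person would: the job done as asked, in the order asked, and still so for the second after the job is handed in, with the robot touching nothing.
It also fails if it takes over 38 s, if anything falls off the work surface, if the arm or the gripper's body presses on something with over 40 N, if the wrist force passes 120 N, or if a joint passes its speed limit or range.

## Working session

There is one attempt and no reset: what is moved stays moved. The work goes in short steps, Python scripts to look and compute and a shell command to move; the robot and the scene stay as the last step left them, time stands still between calls to the robot, and variables do not carry over. Pictures are saved under pics/ and viewed, at most 10 in all, crops included, and the job is handed in when it is done.

```bash
mkdir -p pics; cat > h.py <<'E'
import numpy as np, cv2, json
from scipy.spatial.transform import Rotation as R
from workcell import status, optics, ctrl
def grab(n):
    o=status.get_obs(); d=optics.get_image(n)
    if n=="wrist":
        T=np.eye(4);T[:3,:3]=R.from_rotvec(o["orientation"]).as_matrix();T[:3,3]=o["ee_pos"]
        C=T@np.array(d["hand_eye"])
    else:
        M=np.eye(4);M[:3,:3]=R.from_rotvec(np.ravel(d["rvec"])).as_matrix();M[:3,3]=np.ravel(d["tvec"]);C=np.linalg.inv(M)
    d["C"]=C; return d
def save(d,f,s=1.5):
    cv2.imwrite("pics/"+f,cv2.resize(d["frame"][:,:,::-1],None,fx=s,fy=s,interpolation=cv2.INTER_CUBIC))
    np.savez("pics/"+f[:-4]+".npz",**{k:d[k] for k in("fx","fy","cx","cy","k1","C","frame")})
def ray(d,u,v):
    a=np.array([(u-d["cx"])/d["fx"],(v-d["cy"])/d["fy"]]);p=a.copy()
    for _ in range(20):p=a/(1+d["k1"]*(p@p))
    C=d["C"];return C[:3,3],C[:3,:3]@np.array([p[0],p[1],1])
def atz(d,u,v,z):
    o,r=ray(d,u,v);return o+r*(z-o[2])/r[2]
def tri(obs):
    A=np.zeros((3,3));b=np.zeros(3)
    for d,u,v in obs:
        o,r=ray(d,u,v);r=r/np.linalg.norm(r);P=np.eye(3)-np.outer(r,r);A+=P;b+=P@o
    return np.linalg.solve(A,b)
def totool(p):
    "tips target -> TCP shift in tool axes"
    o=status.get_obs();Rm=R.from_rotvec(o["orientation"]).as_matrix()
    return Rm.T@(np.array(p)+[0,0,ctrl.tcp_to_tips]-np.array(o["ee_pos"]))
E
python3 - <<'E'
from h import *
for n in("top","scene"):save(grab(n),n+"0.png")
o=status.get_obs();print(o["t"],R.from_rotvec(o["orientation"]).as_matrix().round(3),o["ee_pos"])
E
```

```text
0.1 [[ 0.941  0.337 -0.   ]
 [ 0.337 -0.941  0.001]
 [ 0.    -0.001 -1.   ]] [ 210.55905577 -587.98280531  240.9948135 ]
```

View pics/top0.png

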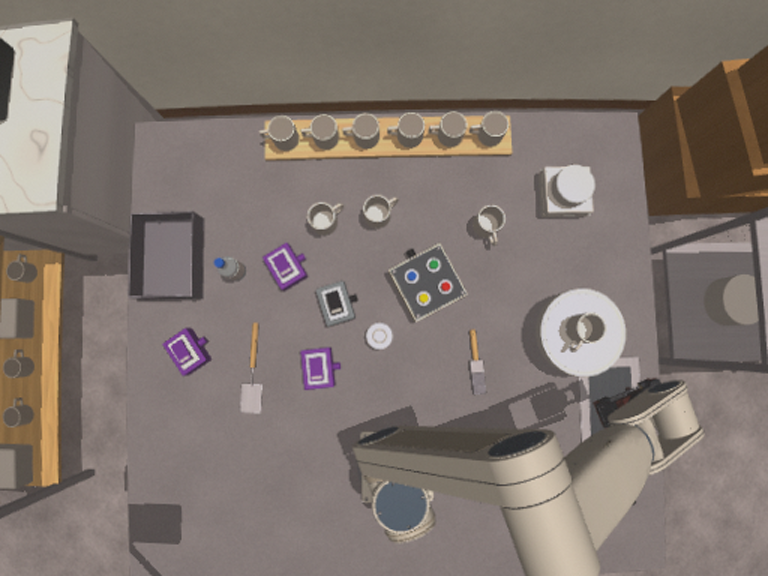

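View pics/scene0.png

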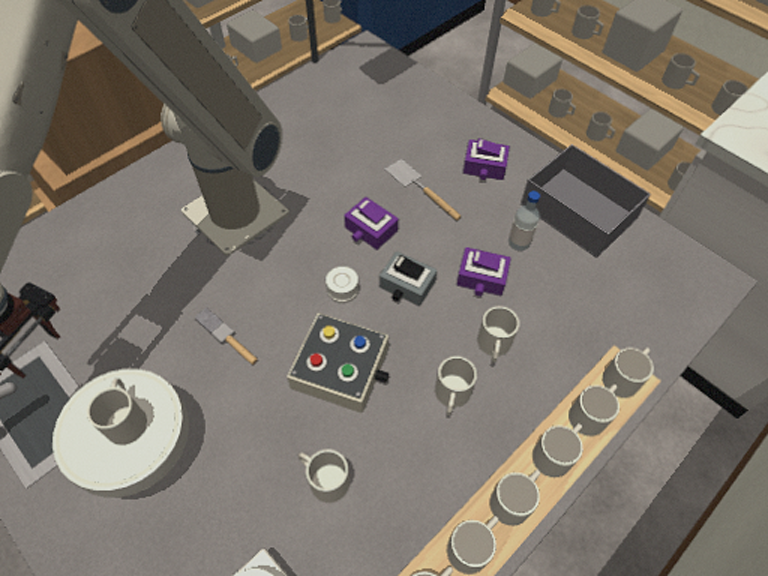

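The top view (1.5x pixels) shows one grey block, at (335,302). Three purple look-alikes stand at (285,266), (186,351) and (318,368), and they are excluded by colour. The buttons are blue (411,276), green (433,265), red (445,287) and yellow (423,299). In the scene view the grey block is at (408,275) and the buttons at (360,342), (347,372), (316,359) and (329,332). Next I confirm the block in an enlarged crop and triangulate.

```bash
python3 - <<'E'
from h import *
T=dict(np.load("pics/top0.npz"));S=dict(np.load("pics/scene0.npz"))
def cen(d,u,v,c,r=9):
    u=int(u/1.5);v=int(v/1.5);f=d["frame"][v-r:v+r+1,u-r:u+r+1].astype(int)
    R_,G,B=f[...,0],f[...,1],f[...,2]
    m={"b":(B>R_+50)&(B>G+30),"g":(G>R_+40)&(G>B+20),"r":(R_>G+70)&(R_>B+70),"y":(R_>B+70)&(G>B+60)}[c]
    y,x=np.nonzero(m);return x.mean()+u-r,y.mean()+v-r,m.sum()
for c,a,b in(("b",(411,276),(360,342)),("g",(433,265),(347,372)),("r",(445,287),(316,359)),("y",(423,299),(329,332))):
    t=cen(T,*a,c);s=cen(S,*b,c);print(c,np.round(t,1),np.round(s,1),tri([(T,*t[:2]),(S,*s[:2])]).round(1))
a=T["frame"][175:230,195:250];b=S["frame"][160:210,245:300]
q=[cv2.resize(i,(400,400),interpolation=cv2.INTER_CUBIC) for i in(a,b)]
cv2.imwrite("pics/crop0.png",np.hstack(q)[:,:,::-1])
E
```

```text
b [274.1 183.5  27. ] [239.5 227.2  45. ] [574.5 -56.8  89.8]
g [288.9 175.9  24. ] [231.5 246.1  46. ] [ 607.4 -124.1   88.7]
r [296.9 190.5  27. ] [210.4 239.   46. ] [ 540.4 -157.5   90.5]
y [282.1 198.4  26. ] [218.9 220.4  41. ] [506.8 -90.1  90.8]
```

View pics/crop0.png

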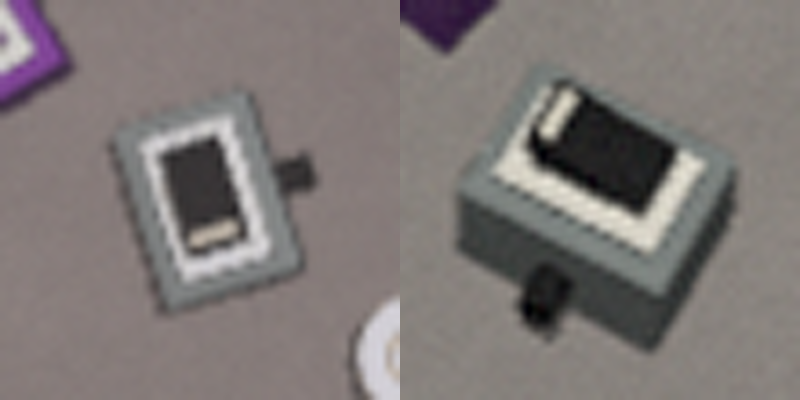

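```bash
python3 - <<'E'
from h import *
T=dict(np.load("pics/top0.npz"));S=dict(np.load("pics/scene0.npz"))
t=lambda x,y:(195+x/7.27-.5,175+y/7.27-.5)
bar=tri([(T,*t(213,235)),(S,245+158/7.27-.5,160+115/8-.5)]);print("bar",bar)
print("top only",atz(T,*t(213,235),85.5),atz(S,245+158/7.27-.5,160+115/8-.5,85.5))
c=[atz(T,*t(*p),60) for p in((112,140),(240,92),(302,265),(165,312))];print(np.round(c,0))
e=(c[2]+c[3]-c[0]-c[1]);yaw=np.arctan2(e[1],e[0]);print("block x yaw",yaw,"ctr",np.mean(c,0))
print("wheel",atz(T,583/1.5,333/1.5,123),"mugwheel",atz(T,588/1.5,328/1.5,218),"bottle",atz(T,228/1.5,267/1.5,100))
print(totool([bar[0],bar[1],130]))
E
```

```text
bar [476.05366504 170.13569706  82.66898997]
top only [475.35697813 169.22080713  85.5       ] [477.9370868  169.31174408  85.5       ]
[[538. 234.  60.]
 [566. 153.  60.]
 [457. 116.  60.]
 [430. 202.  60.]]
block x yaw -2.836775739243406 ctr [497.5158384  176.39618816  60.        ]
wheel [ 387.51092226 -555.46678434  123.        ] mugwheel [ 400.83507681 -533.44110517  218.        ] bottle [611.086896   488.27355209 100.        ]
[ 505.52594601 -624.11478819   92.83504718]
```

```bash
python3 -m inch '[[[0,0,-40,0,0,0,0],[0,0,-70,0,0,0,0],[32,-39,-70,0,0,0,0],[63,-78,-70,0,0,0,0],[95,-117,-70,0,0,0,0],[126,-156,-70,0,0,0,0],[158,-195,-70,0,0,0,0],[190,-234,-70,0,0,0,0],[221,-273,-70,0,0,0,0],[253,-312,-70,0,0,0,0],[284,-351,-70,0,0,0,0],[316,-390,-70,0,0,0,0],[348,-429,-70,0,0,0,0],[379,-468,-70,0,0,0,0],[411,-507,-60,0,0,0,0],[442,-546,-50,0,0,0,0],[474,-585,-40,0,0,0,0],[505,-624,-30,0,0,0,0],[505,-624,-30,0,0,0,0],[505,-624,-30,0,0,0,0]]]'
python3 - <<'E'
from h import *
save(grab("wrist"),"w1.png");print(totool([476,169.5,110]),status.get_obs()["ft_force"])
E
```

```text
t: 2.1
ee_pos: [475.4, 170.3, 270.8]
orientation: [3.094, 0.542, -0.003]
ft_force: [0.2, -0.4, 0.4]
width: 0.2
grasp_force: 0.0
[ 1.07712239e+00 -6.97069468e-02  1.42144204e+02] [ 0.21410057 -0.9931199   0.3249219 ]
```

View pics/w1.png

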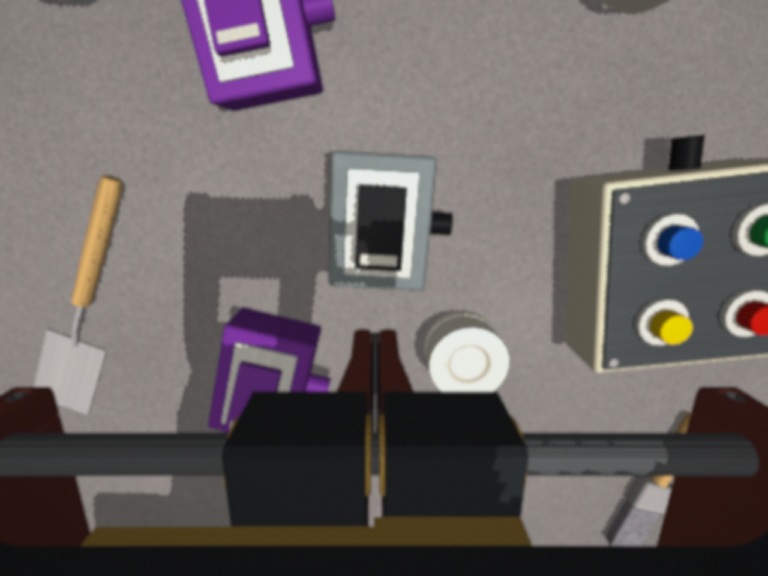

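The close view shows the white bar at (379,261), the plain end at (381,185), the blue cap at (684,242), the green ring at the right edge and the mould at (469,362), clear of the fingers.

```bash
python3 - <<'E'
from h import *
W=dict(np.load("pics/w1.npz"));T=dict(np.load("pics/top0.npz"))
px=lambda x,y:((x+.5)/1.5-.5,(y+.5)/1.5-.5)
b=atz(W,*px(379,261),85.5);p=atz(W,*px(381,185),76);print("bar",b,"plain end",p,np.arctan2(*(b-p)[1::-1]))
print("bar tri",tri([(W,*px(379,261)),(T,195+213/7.27-.5,175+235/7.27-.5)]))
print("blue",atz(W,*px(684,242),93.5),"yellow",atz(W,*px(674,327),93.5))
print("shift to tips z=90 over bar",totool([b[0],b[1],90]))
E
```

```text
bar [477.07250592 166.85169478  85.5       ] plain end [534.8999964  186.14552714  76.        ] -2.8195619474906644
bar tri [476.17121536 168.02970602  85.09248982]
blue [576.27060275 -56.03637     93.5       ] yellow [510.02000061 -88.37776287  93.5       ]
shift to tips z=90 over bar [  1.22431431   2.77943719 162.14481669]
```

```bash
python3 -m inch '[[[-1,2,45,0,0,0,0],[-1,2,90,0,0,0,0],[-1,2,130,0,0,0,0],[-1,2,155,0,0,0,0],[-1,2,160,0,0,0,0],[-1,2,163,0,0,0,0],[-1,2,166,0,0,0,0],[-1,2,168,0,0,0,0],[-1,2,170,0,0,0,0],[-1,2,172,0,0,0,0],[-1,2,173,0,0,0,0],[-1,2,173,0,0,0,0]]]'
```

```text
t: 3.35
ee_pos: [475.5, 167.0, 98.8]
orientation: [3.095, 0.538, 0.0]
ft_force: [-1.4, -1.8, 2.1]
width: 0.4
grasp_force: 1.3
```

```bash
python3 -m inch '[[[0,0,1,0,0,0,0],[0,0,2,0,0,0,0],[0,0,3,0,0,0,0],[0,0,3,0,0,0,0],[0,0,3,0,0,0,0]]]'
```

```text
t: 3.85
ee_pos: [475.5, 167.1, 96.5]
orientation: [3.095, 0.538, -0.0]
ft_force: [-4.9, -2.5, 15.4]
width: 0.6
grasp_force: 8.1
```

```bash
python3 -m inch '[[[0,0,-20,0,0,0,0],[0,0,-60,0,0,0,0],[0,0,-100,0,0,0,0],[3,40,-100,0,0,0,0],[6,84,-100,0,0,0,0],[9,128,-100,0,0,0,0],[12,172,-100,0,0,0,0],[15,210,-100,0,0,0,0],[18,244,-100,0,0,0,0],[18,244,-100,0,0,0,0],[18,244,-100,0,0,0,0]]]'
python3 - <<'E'
from h import *
w=grab("wrist");s=grab("scene");t=grab("top");save(w,"w2.png")
for d,f in((s,"s2"),(t,"t2")):save(d,f+".png")
q=[cv2.resize(i,(400,400),interpolation=cv2.INTER_CUBIC) for i in(t["frame"][175:230,195:250],s["frame"][160:210,245:300])]
cv2.imwrite("pics/crop2.png",np.hstack(q)[:,:,::-1])
E
```

```text
t: 4.95
ee_pos: [574.6, -56.9, 195.1]
orientation: [-3.095, -0.535, 0.001]
ft_force: [-1.5, -0.5, 0.4]
width: 0.4
grasp_force: 0.0
```

View pics/w2.png

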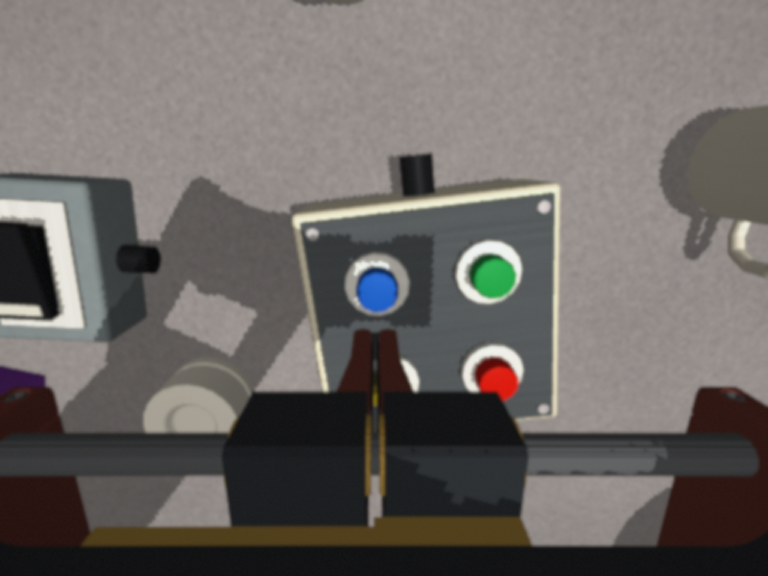

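View pics/crop2.png

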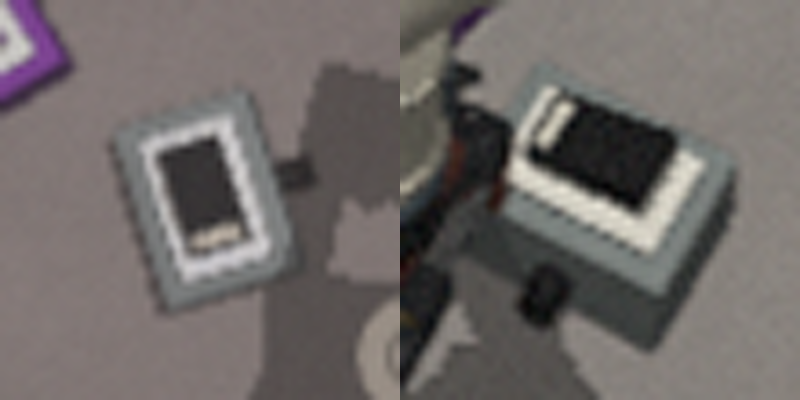

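The crops show the rocker tipped: the white bar has dropped to (556,122) in the scene half. In the wrist view blue is at (378,290), green at (494,277) and red at (497,382). I check the bar height and the cap centres by numbers.

```bash
python3 - <<'E'
from h import *
W=dict(np.load("pics/w2.npz"));T=dict(np.load("pics/t2.npz"));S=dict(np.load("pics/s2.npz"))
px=lambda x,y:((x+.5)/1.5-.5,(y+.5)/1.5-.5)
print("bar",tri([(T,195+215/7.27-.5,175+237/7.27-.5),(S,245+156/7.27-.5,160+123/8-.5)]))
for n,u,v,tp in(("blue",378,290,(274.1,183.5)),("green",494,277,(288.9,175.9))):
    c=atz(W,*px(u,v),93.5);print(n,c,tri([(W,*px(u,v)),(T,*tp)]),totool([c[0],c[1],94]))
E
```

```text
bar [475.24539793 169.62046189  76.01350344]
blue [577.23805235 -58.37682079  93.5       ] [574.56221425 -58.58269569  84.79797595] [ 1.97267255  3.85225149 82.43517154]
green [ 609.76843805 -124.04015083   93.5       ] [ 607.83416984 -126.13071328   85.84293273] [10.38472794 76.64740437 82.3910515 ]
```

Bar height is 76.0 mm, so the rocker is fully on. Now I press blue.

```bash
python3 -m inch '[[[1,2,40,0,0,0,0],[1,2,70,0,0,0,0],[1,2,80,0,0,0,0],[1,2,83,0,0,0,0],[1,2,85,0,0,0,0],[1,2,87,0,0,0,0],[1,2,89,0,0,0,0],[1,2,90,0,0,0,0],[1,2,91,0,0,0,0],[1,2,92,0,0,0,0],[1,2,92,0,0,0,0]]]'
```

```text
t: 6.2
ee_pos: [577.3, -58.1, 105.1]
orientation: [3.095, 0.537, 0.003]
ft_force: [-2.1, 2.5, 11.8]
width: 0.6
grasp_force: 6.0
```

```bash
python3 -m inch '[[[0,0,0.7,0,0,0,0],[0,0,1.2,0,0,0,0],[0,0,1.2,0,0,0,0]]]'
```

```text
t: 6.5
ee_pos: [577.4, -58.2, 104.9]
orientation: [3.095, 0.537, 0.004]
ft_force: [-4.7, 2.6, 21.5]
width: 0.3
grasp_force: 10.8
```

Force rises to 21 N with no further travel, so blue is fully in. Next is green.

```bash
python3 -m inch '[[[0,0,-15,0,0,0,0],[0,0,-45,0,0,0,0],[4,36,-45,0,0,0,0],[7.5,73.5,-45,0,0,0,0],[7.5,73.5,-45,0,0,0,0],[7.5,73.5,-45,0,0,0,0]]]'
python3 - <<'E'
from h import *
save(grab("wrist"),"w3.png");print(status.get_obs()["ee_pos"],totool([609,-125,94]))
E
```

```text
t: 7.1
ee_pos: [607.9, -125.5, 147.3]
orientation: [-3.096, -0.535, 0.001]
ft_force: [-0.8, -0.4, -0.4]
width: 0.7
grasp_force: 0.0
[ 607.49676947 -124.68967511  147.15626121] [ 1.34419379  0.82161127 34.15441819]
```

View pics/w3.png

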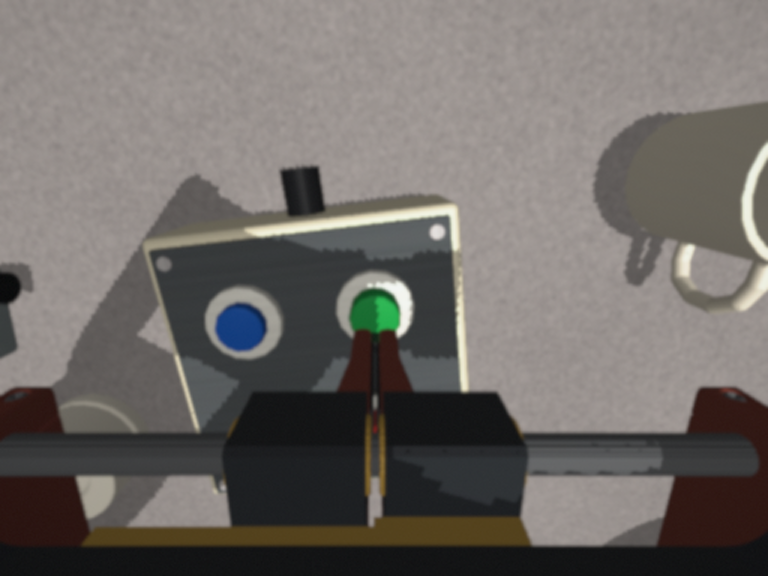

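Blue (241,327) is sunk in its ring, and the fingers line up with green (375,313). Pressing green.

```bash
python3 -m inch '[[[1,0,20,0,0,0,0],[1,0,32,0,0,0,0],[1,0,35,0,0,0,0],[1,0,37,0,0,0,0],[1,0,39,0,0,0,0],[1,0,41,0,0,0,0],[1,0,42,0,0,0,0],[1,0,43,0,0,0,0],[1,0,44,0,0,0,0],[1,0,45,0,0,0,0],[1,0,45,0,0,0,0]]]'
```

```text
t: 8.25
ee_pos: [609.5, -124.4, 104.9]
orientation: [3.095, 0.537, 0.001]
ft_force: [-7.6, 3.3, 20.4]
width: 0.3
grasp_force: 10.4
```

```bash
python3 -m inch '[[[0,0,-15,0,0,0,0],[0,0,-60,0,0,0,0],[0,0,-105,0,0,0,0],[-30,0,-135,0,0,0,0],[-70,0,-135,0,0,0,0],[-70,0,-135,0,0,0,0],[-70,0,-135,0,0,0,0]]]'
python3 - <<'E'
from h import *
save(grab("wrist"),"w4.png")
E
```

```text
t: 8.95
ee_pos: [543.2, -148.5, 238.2]
orientation: [3.095, 0.535, 0.002]
ft_force: [-0.1, -0.4, -0.1]
width: -0.0
grasp_force: 0.0
```

View pics/w4.png

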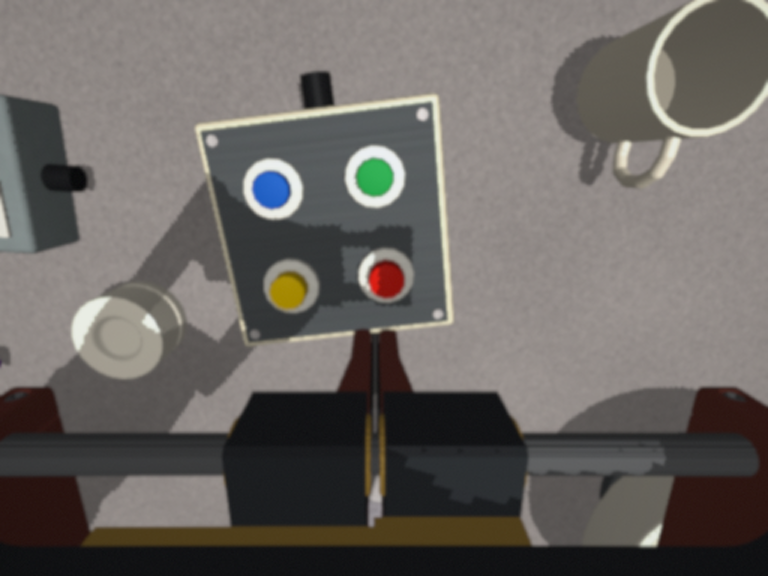

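Blue (272,189) and green (375,178) are both sunk in their rings. Red (386,280) and yellow (289,291) still stand up, and the robot touches nothing.

```bash
python3 -c "
from workcell import ctrl;print(ctrl.close_job())"
```

```text
the job is handed in; nothing more can be done
None
```

I pressed the mains rocker on, then pushed blue fully in, then green fully in; red and yellow were not pressed, nothing else was touched, and the job was handed in about 9 s into the 38 s limit.

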